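Close the lens-tube mount and set its thumbscrew a quarter turn off its seat

TASK

Shut the hinged upper half of the lens-tube mount over the tube until the two halves meet edge to edge, then turn the knurled thumbscrew clockwise until it seats, and back it off a quarter turn so that the tube can still be slid to focus. Finish still holding the thumbscrew's head between the fingers at that setting, with the mount shut, so that it cannot creep while I focus; leave the tube lying where it is in the mount and do not disturb the other things on the bench.

Things in the scene. Friction and masses are not known exactly. Their poses are not given: they have to be found in the camera images.
- tube_mount: Fixed clamshell mount of satin grey aluminium on a dark foot 130 x 84 x 10 mm. Origin: centre of the foot's underside; z up, y along the tube, hinge on the +x side. Lower half's joint face at z = 40 mm, 46 mm long in y. When shut: hinge pin at x = +30, z = 40; crown top at x = 0, z = 60; thumbscrew axis at x = -36; free edge at x = -46.
- hinge_axis (a point): Point on the hinge pin's axis, mid-length (mount x = +30, y = 0, z = 40 mm). Its frame turns with the upper half and is parallel to the mount's frame when shut.
- upper_half (a joint): Angle (rad) of the upper half about the hinge pin (along the mount's y): 0 = shut, faces edge to edge on a solid stop; grows as it opens up and away to the hinge side; 1.57 = upright; starts at 1.2 to 1.75. Stiff hinge (0.12 Nm, 1 to 3 N at the screw): it stays where it is left. It may be pushed shut by the top of the thumbscrew's head, which stands out from its outer face.
- upper_half_edge (a point): Middle of the lower corner of the upper half's free edge, 76 mm from the hinge axis; when shut it lies on the lower half's joint face (mount x = -46, z = 40 mm).
- clamp_screw: Captive thumbscrew in the upper half. Origin: centre of the top of its round knurled steel head (24 mm diameter, 15 mm high; 18 mm collar and boss below); z out along its axis. Does not turn with the screw; moves 2 mm a turn. Seated: x = -66, z = 38 mm from point hinge_axis, so when shut its top is 78 mm above the bench (1 mm more when loose); all else of mount and tube is under 61 mm.
- thumbscrew (a joint): Turn (rad) of the thumbscrew: 0 = seated (solid stop, torque rises sharply); negative = backed off, anticlockwise from above; grows to 0 when turned clockwise. A quarter turn off the seat is -1.57. Starts at -2.8 to -1.9. Turning takes about 0.04 Nm; it stays where it is left. Held with some 15 N, the fingers slip round the head once it is seated.
- lens_tube: Loose black lens tube lying in the lower half's bore, 25 mm in diameter (28 to 29 mm at both ends) and 120 mm long. Origin at its middle on its axis, 40 mm above the bench; y along the tube.
- tally_counter: Bystander: round hand tally counter, 52 mm across, 22 mm high; origin under its centre.
- marker_black: Bystander: black marker pen lying flat, 133 mm long, 16 mm high; origin under its middle.
- tweezers: Bystander: steel tweezers lying flat, 121 mm long, 8 mm high; origin under their middle.
- microscope: Fixed bench microscope, always to the right of the mount: a tall obstacle for the arm on its way in from its start at the right. Origin under its middle; it fills about 0.16 m before and behind that, 0.12 m to either side and 0.42 m in height. Keep the arm clear of it.

How it is judged (in metres and radians):
On the way, in this order (a step that is already met when the one before it is completed fails the run):
1. the upper half is shut on the lower half, edge to edge (value of joint upper_half below 0.035 rad), for 0.2 s.
2. the thumbscrew is turned home on its seat with the mount shut (value of joint thumbscrew above -0.07 rad and value of joint upper_half below 0.035 rad), for 0.2 s.
3. the thumbscrew is backed off a quarter turn (value of joint thumbscrew between -1.83 and -1.31 rad and value of joint upper_half below 0.035 rad), for 0.2 s.
At the end, for the whole second after the job is handed in: The mount is shut (hinge under 0.035 rad), the thumbscrew has been on its seat (within 4 degrees) and now rests a quarter turn back from it (1.31 to 1.83 rad), the fingers still grip its head (over 2 N, TCP within 20 mm of its axis), and the tube lies in the bore within 10 mm of where it lay (all of step 3 and velocity of joint thumbscrew between -0.1 and 0.1 rad/s and contact force between the fingers and clamp_screw above 2 N and horizontal distance between the grasp point and clamp_screw below 0.02 m and distance of lens_tube from where it was at the start of the episode below 0.01 m and z of lens_tube in the frame of tube_mount below 0.043 m); the arm keeps its last pose, push and grip.
It fails at once if a bystander is moved more than 20 mm (distance of any of tally_counter, marker_black, tweezers from where it was at the start of the episode above 0.02 m).
It fails at once if the tube is pushed along its mount by more than 15 mm or lifted out (distance of lens_tube from where it was at the start of the episode above 0.015 m).
It also fails if it takes over 61 s, if anything falls off the work surface, if the arm or the gripper's body presses on something with over 40 N, if the wrist force passes 120 N, or if a joint passes its speed limit or range.

ROBOT

A 6-joint arm with a two-finger parallel gripper is mounted at the origin on a cart in front of the work surface, level with it; the furniture and walls round the work are solid. World frame = base frame: x ahead of the robot, y to its left, z up, the work surface at z = 0. Lengths are in m, angles in degrees, forces in N, time in s.
With the tool pointing down it reaches from about 0.25 to 0.85 m from the base axis. Payload 12.5 kg.
Tool frame: the origin (TCP) lies between the finger pads, 19 mm behind the fingertips; this is the grasp point; z points along the fingers, y is the line along which they close (so a half turn about z gives the same grasp; the last joint's range is limited). The gripper opens to 93 mm and grips with 3 to 60 N. Pads are 15 mm wide; open, the fingers measure 128 mm over their backs; the gripper's body (75 mm by 188 mm) begins 65 mm behind the grasp point.
Start: joints at [-80.248, 20.094, 94.641, -0, 65.266, -4.847], TCP at [0.139, -0.532, 0.237] pointing down, gripper open.
Joint ranges: [-157.81, 157.81], [-45, 120.19], [0.68, 151.7], [-89.99, 269.99], [4.06, 180], [-164.3, 164.3]. Speed limits (degrees/s): [127.2, 127.2, 159.86, 180, 180, 180].

INTERFACE

Orientations are given as [roll, pitch, yaw] about the fixed x, y, z axes, in that order (R = Rz(yaw) Ry(pitch) Rx(roll)).
In Python, from station import observe, camera, sign_off gives the robot as it stands. The module is installed in compiled form; this text tells all that it offers.
- The arm moves only by the tool step_arm, never from a script. Its argument "targets" is a list of rows, each an object with "linear": the shift along the tool's x, y, z in units of 40 mm (1.0 is 40 mm), a list of three; "rotation": the turn, a rotation vector about the tool's x, y, z in units of 8 degrees (1.0 is 8 degrees), a list of three. In form: [{"linear": [tx, ty, tz], "rotation": [ax, ay, az]}, ...]. A call has 1 to 8 rows; each row is the pose to reach, as a shift and turn from the pose commanded when the call began, along the tool's axes at that moment; what a row does not reach only later rows make up. A row lasts 1/8 s, in which the tool goes at most 62.5 mm and 10.7 degrees, less where a joint would pass 70% of its speed; a pose out of reach is approached as far as the arm can. A call with a gripper value outside its range is refused whole. "grip" is the finger opening in mm, from 0 to 93, set as the call begins (left out, the last holds). The fingers move at their own pace and stop on an object; "grip_force" is the grip in N (left out, the last holds). Time passes only in rows, so rows that repeat a pose let the fingers close. It gives the time, the measured TCP pose, the force, the opening and the grip force at its end, in the units of the state.
- observe(): the state, without advancing time (a new reading comes with each control period).
- camera(name): name is "scene" or "top" or "wrist"; returns a dict with "pixels" (400x640x3 uint8, red, green, blue), "intrinsics" (3x3 intrinsics, pixels), "k1" (the pictures are not rectified: a ray, as slopes to the right and down, at radius r is drawn at 1 + k1 r^2 times it, then the intrinsics apply), "rvec" (rotation vector, rad) and "tvec" (3), from world to camera coordinates, as OpenCV has them. Camera axes: x right, y down, z forward; pixel columns grow to the right and rows downward; lengths in m; the calibration is good to about 2 mm. A picture is of the moment at which its call begins. There is no depth.
- sign_off(): hands the job in; it is judged then, once.
The state is a dict: "t": time; "qpos": joint angles; "qvel": joint speeds; "tau": joint torques, N m; "tcp_pos": TCP position; "orientation": TCP orientation; "wrist_force": force on the tool from outside, world axes, zero at the start; "moment": the same for the moment, N m; "opening": finger opening in m; "grip_force": force on a finger pad.
Only numpy, scipy, OpenCV 4.12 (cv2) and the standard library are available. Lean on these libraries where they do the work, as an engineer would, in place of code of your own. Each camera call takes 0.05 s, during which the arm holds its last target. There are 200 camera calls.

## Working session

There is one attempt and no reset: what is moved stays moved. The work goes in short steps, Python scripts to look and compute and a tool call to move; the robot and the scene stay as the last step left them, time stands still between calls to the robot, and variables do not carry over. Pictures are saved under pics/ and viewed, at most 10 in all, crops included, and the job is handed in when it is done.

Besides the shell and the picture viewer there is one more tool, called after ">>>" as a command line: name --argument value ..., lists and objects as JSON in quotes. step_arm: Moves the arm, as the interface text tells. Its arguments: {"type":"object","properties":{"targets":{"type":"array","items":{"type":"object","properties":{"linear":{"type":"array","items":{"type":"number"}},"rotation":{"type":"array","items":{"type":"number"}}}}},"grip":{"type":"number"},"grip_force":{"type":"number"}},"required":["targets"]}

```bash
mkdir -p pics; cat > h.py <<'E'
import numpy as np, cv2
from station import observe, camera, sign_off
def snap(n,f):
    c=camera(n); cv2.imwrite('pics/'+f+'.png',c['pixels'][:,:,::-1]); np.savez('pics/'+f+'.npz',**{k:np.array(v) for k,v in c.items()}); return c
def ray(c,u,v):
    K=c['intrinsics']; d=np.array([(u-K[0,2])/K[0,0],(v-K[1,2])/K[1,1]]); s=d.copy()
    for _ in range(20): s=d/(1+float(c['k1'])*(s@s))
    R=cv2.Rodrigues(np.array(c['rvec'],float))[0]; o=-R.T@np.ravel(c['tvec']); return o,R.T@np.array([s[0],s[1],1])
def onz(c,u,v,z):
    o,d=ray(c,u,v); return o+d*(z-o[2])/d[2]
def load(f): return dict(np.load('pics/'+f+'.npz'))
def tri(c1,p1,c2,p2):
    o,d=ray(c1,*p1);q,e=ray(c2,*p2);d/=np.linalg.norm(d);e/=np.linalg.norm(e)
    s=np.linalg.lstsq(np.c_[d,-e],q-o,rcond=None)[0];a=o+s[0]*d;b=q+s[1]*e;return (a+b)/2,np.linalg.norm(a-b)
def proj(c,P):
    R=cv2.Rodrigues(np.array(c['rvec'],float))[0]; p=R@np.array(P)+np.ravel(c['tvec']); s=p[:2]/p[2]; s=s*(1+float(c['k1'])*(s@s)); K=c['intrinsics']; return K[0,0]*s[0]+K[0,2],K[1,1]*s[1]+K[1,2]
E
python3 - <<'E'
from h import *
a=snap('scene','s0');b=snap('top','t0')
print(observe())
for c in(a,b): print(ray(c,320,200))
E
```

```text
{'t': 0.1, 'qpos': array([-8.02485834e+01,  2.01231495e+01,  9.46725246e+01, -1.95692989e-03,
        6.52647277e+01, -4.84842391e+00]), 'qvel': array([-7.26240862e-05, -7.57177322e-02, -6.05910826e-02, -9.48173309e-02,
        9.74979222e-02, -2.75161987e-02]), 'tau': array([ 1.58570645e-03, -4.98025668e+01, -2.85703522e+01,  6.99999416e-02,
        2.38551653e-02, -5.98311033e-06]), 'tcp_pos': array([ 0.13859435, -0.53195895,  0.23694213]), 'orientation': array([-1.79939664e+02, -3.33499752e-03,  1.46006586e+01]), 'wrist_force': array([-0.1967753 , -0.25768927, -0.31022919]), 'moment': array([ 0.0157929 , -0.05652026,  0.01290479]), 'grip_force': 0.0, 'opening': 0.09314599817946055}
(array([0.09066411, 0.74999807, 0.42265837]), array([ 0.43639841, -0.81309656, -0.38549221]))
(array([0.31965161, 0.02463142, 0.934364  ]), array([ 0.17306038,  0.02334892, -0.98472308]))
```

View pics/s0.png

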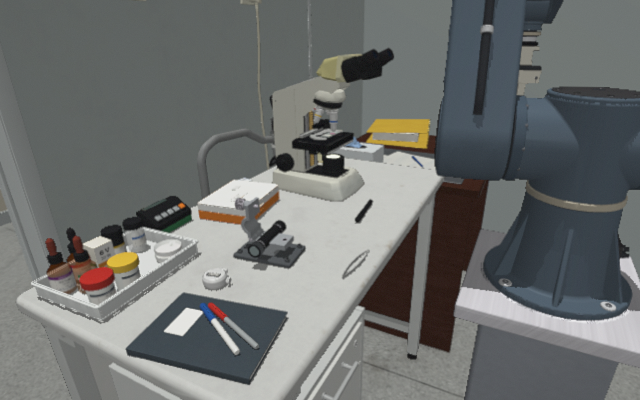

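View pics/t0.png

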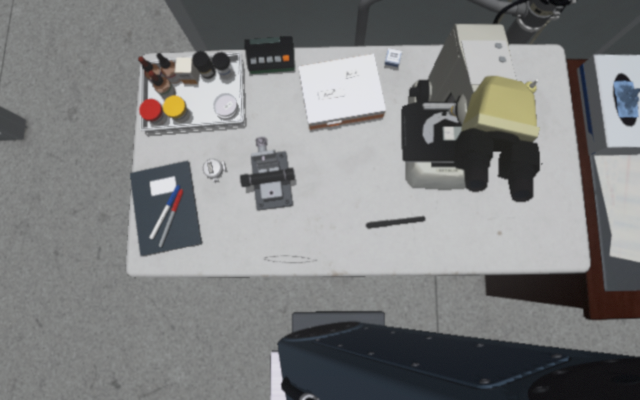

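The scene view shows the mount at about (268,245), with its upper half upright on the far side. In the top view the foot is at about (272,180), the tube's ends are at (247,180) and (293,174), and the screw sticks out at (263,143). Next I'll look at crops.

```bash
python3 - <<'E'
from h import *
a=cv2.imread('pics/s0.png')[185:275,220:320];b=cv2.imread('pics/t0.png')[125:220,225:315]
r=lambda i:cv2.resize(i,(400*1,400),interpolation=cv2.INTER_CUBIC)
cv2.imwrite('pics/c0.png',np.hstack([r(a),r(b)]))
t=load('t0');g=cv2.imread('pics/t0.png')
for p in [(247,180),(293,174)]: print('tube end',onz(t,*p,.04))
for p in [(250,155),(287,150),(293,205),(258,209)]: print('foot',onz(t,*p,.01))
E
```

```text
tube end [0.52432999 0.20719323 0.04      ]
tube end [0.53608497 0.10489458 0.04      ]
foot [0.59036874 0.20748915 0.01      ]
foot [0.60052854 0.12152194 0.01      ]
foot [0.47158888 0.10757447 0.01      ]
foot [0.46360149 0.18695283 0.01      ]
```

View pics/c0.png

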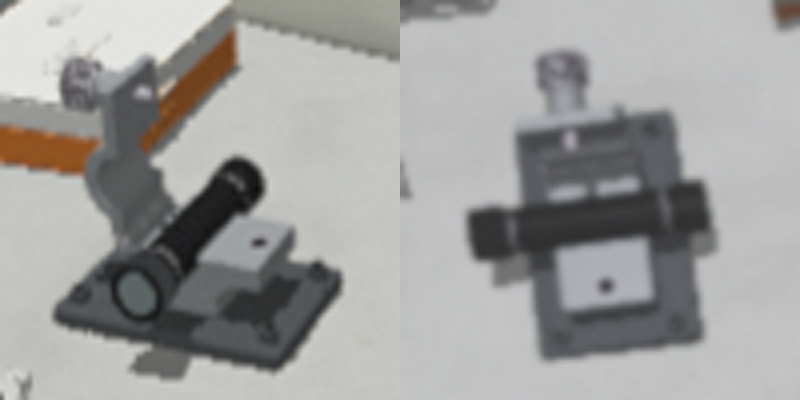

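The crops show the foot's corners, the screw hole in the lower joint face at top-view pixel (271,193), and the screw head at top (261,141) and scene (240,204), facing away from the robot. The upper half is about upright.

```bash
cat >> h.py <<'E'
from scipy.spatial.transform import Rotation as Ro
def plan(*ws,o=None):  # world targets (x,y,z,yaw) tool down -> rows
    o=o or observe(); R0=Ro.from_euler('xyz',o['orientation'],degrees=True)
    print('t',o['t'],'tcp',o['tcp_pos'].round(4),o['orientation'].round(1),'q',o['qpos'].round(0))
    for w in ws:
        R=Ro.from_euler('xyz',[180,0,w[3]],degrees=True)
        print(w,(R0.inv().apply(np.array(w[:3])-o['tcp_pos'])/.04).round(2),(np.degrees((R0.inv()*R).as_rotvec())/8).round(2))
E
python3 - <<'E'
from h import *
s=load('s0');t=load('t0')
print('hole',onz(t,271.4,192.9,.04))
print('head',tri(s,(240,204),t,(262,141)))
print('plate free corner top', tri(s,(220+155/4,185+60/4.444),t,(225+620/4.444,125+108/4.21)))
for p in [(410,188),(465,188)]: print('micro',onz(t,*p,.03))
for n,p in dict(cup=(214,168),box0=(306,126),box1=(384,113),box2=(300,70)).items(): print(n,onz(t,*p,.02 if n=='cup' else .05))
m=np.array([.5315,.156]);a=np.radians(7);X=np.array([np.cos(a),np.sin(a)]);print('screw shut',m-.036*X,'hinge',m+.03*X)
plan((.22,-.25,.26,60),(.25,0,.26,110),(.4,.15,.26,187))
E
```

```text
hole [0.49431387 0.15250541 0.04      ]
head (array([0.59296869, 0.16434499, 0.10239192]), np.float64(0.0003910186232507307))
plate free corner top (array([ 0.63325654, -0.03009356,  0.02773261]), np.float64(0.097654980409916))
micro [ 0.50245858 -0.15284297  0.03      ]
micro [ 0.50064957 -0.27432151  0.03      ]
cup [0.5584662  0.28819932 0.02      ]
box0 [0.64310395 0.0750148  0.05      ]
box1 [ 0.67009443 -0.09945002  0.05      ]
box2 [0.77868222 0.08820186 0.05      ]
screw shut [0.49576834 0.1516127 ] hinge [0.56127638 0.15965608]
t 0.1 tcp [ 0.1386 -0.532   0.2369] [-179.9   -0.    14.6] q [-80.  20.  95.  -0.  65.  -5.]
(0.22, -0.25, 0.26, 60) [ 3.75 -6.31 -0.57] [-0.01 -0.   -5.67]
(0.25, 0, 0.26, 110) [  6.05 -12.17  -0.56] [-1.000e-02 -1.000e-02 -1.192e+01]
(0.4, 0.15, 0.26, 187) [ 10.62 -14.85  -0.56] [-0.000e+00 -1.000e-02 -2.155e+01]
```

>>> step_arm --targets '[{"linear": [0.75,-1.2,-0.2],"rotation": [0,0,-1.1]},{"linear": [1.5,-2.5,-0.3],"rotation": [0,0,-2.2]},{"linear": [2.2,-3.7,-0.5],"rotation": [0,0,-3.3]},{"linear": [3.0,-5.0,-0.5],"rotation": [0,0,-4.4]},{"linear": [3.75,-6.3,-0.5],"rotation": [0,0,-5.5]},{"linear": [4.4,-7.5,-0.5],"rotation": [0,0,-6.6]},{"linear": [5.0,-8.8,-0.5],"rotation": [0,0,-7.8]},{"linear": [5.6,-10,-0.5],"rotation": [0,0,-9]}]' --grip 0

```text
t: 1.1
tcp_pos: [0.2543, -0.087, 0.2575]
orientation: [180.0, 0.0, 86.9]
wrist_force: [1.1, -0.8, -0.2]
opening: 0.0174
grip_force: 0.0
```

```bash
python3 - <<'E'
from h import *
plan((.29,0,.26,120),(.34,.13,.26,150),(.55,.16,.26,187),(.66,.172,.25,187))
E
```

```text
t 1.1 tcp [ 0.2543 -0.087   0.2575] [180.    0.   86.9] q [-29. -14. 128.   0.  66. -26.]
(0.29, 0, 0.26, 120) [ 2.22  0.77 -0.06] [ 0.    0.   -4.14]
(0.34, 0.13, 0.26, 150) [ 5.53  1.84 -0.06] [ 0.    0.   -7.89]
(0.55, 0.16, 0.26, 187) [ 6.57  7.04 -0.06] [  0.     0.   -12.52]
(0.66, 0.172, 0.25, 187) [7.02 9.77 0.19] [  0.     0.   -12.52]
```

>>> step_arm --targets '[{"linear": [1.1,0.4,0],"rotation": [0,0,-1.3]},{"linear": [2.2,0.8,0],"rotation": [0,0,-2.6]},{"linear": [3.5,1.1,0],"rotation": [0,0,-3.9]},{"linear": [4.6,1.5,0],"rotation": [0,0,-5.2]},{"linear": [5.5,1.9,0],"rotation": [0,0,-6.5]},{"linear": [5.8,3.2,0],"rotation": [0,0,-7.8]},{"linear": [6.0,4.4,0],"rotation": [0,0,-9.1]},{"linear": [6.2,5.0,0],"rotation": [0,0,-10.4]}]'

```text
t: 2.1
tcp_pos: [0.4706, 0.1472, 0.2568]
orientation: [-180.0, -0.0, 170.1]
wrist_force: [-0.7, 0.4, -0.1]
opening: 0.0003
grip_force: 0.0
```

```bash
python3 - <<'E'
from h import *
plan((.60,.164,.26,187),(.65,.172,.25,187),(.642,.1695,.116,187))
w=snap('wrist','w0');t=load('t0')
m=np.array([.5307,.1562])
print('proj head90', proj(w,[.594,.1635,.106]),proj(w,[.599,.1645,.106]), 'hinge',proj(w,[.5613,.1597,.04]))
E
```

```text
t 2.1 tcp [0.4706 0.1472 0.2568] [-180.    -0.   170.1] q [ 12.  13. 101.  -0.  66. -68.]
(0.6, 0.164, 0.26, 187) [-3.11  0.97 -0.08] [-0.   -0.   -2.11]
(0.65, 0.172, 0.25, 187) [-4.31  1.38  0.17] [-0.   -0.   -2.11]
(0.642, 0.1695, 0.116, 187) [-4.13  1.28  3.52] [-0.   -0.   -2.11]
proj head90 (np.float64(361.49874820824783), np.float64(316.70131580877404)) (np.float64(363.2696595289079), np.float64(321.0626550957809)) hinge (np.float64(347.43314369784326), np.float64(259.0601749504102))
```

View pics/w0.png

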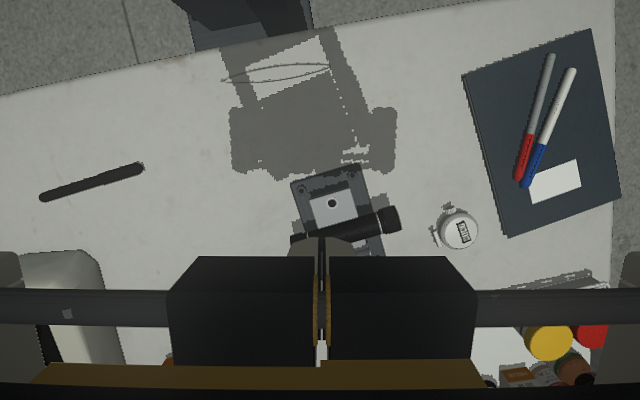

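The wrist view shows the closed fingers in the centre, the lower-half hole at (332,203) and the near foot corners at (291,183) and (358,163). The head is hidden behind the fingers.

```bash
python3 - <<'E'
from h import *
w=load('w0')
print('hole',onz(w,332,203,.04),'corners',onz(w,291,183,.01),onz(w,358,163,.01))
E
```

```text
hole [0.49491334 0.15343029 0.04      ] corners [0.47109224 0.11093315 0.01      ] [0.46171765 0.18956605 0.01      ]
```

>>> step_arm --targets '[{"linear": [-1,0.35,0],"rotation": [0,0,-1]},{"linear": [-2,0.7,0],"rotation": [0,0,-2.1]},{"linear": [-3.1,1.0,0],"rotation": [0,0,-2.1]},{"linear": [-4.2,1.35,0],"rotation": [0,0,-2.1]},{"linear": [-4.3,1.4,0],"rotation": [0,0,-2.1]},{"linear": [-4.3,1.4,0],"rotation": [0,0,-2.1]}]'

```text
t: 2.9
tcp_pos: [0.6473, 0.1716, 0.257]
orientation: [-180.0, -0.1, -173.5]
wrist_force: [-0.2, 0.3, -0.7]
opening: 0.0001
grip_force: 0.0
```

```bash
python3 - <<'E'
from h import *
o=observe();plan((.648,.171,.15,187),(.648,.171,.116,187),o=o)
snap('wrist','w1');s=snap('scene','s1')
cv2.imwrite('pics/c1.png',np.hstack([cv2.resize(cv2.imread('pics/s1.png')[130:280,200:320],(400,500)),cv2.resize(cv2.imread('pics/w1.png'),(400,500))]))
E
```

```text
t 2.9 tcp [0.6473 0.1716 0.257 ] [-1.800e+02 -1.000e-01 -1.735e+02] q [ 11.  32.  74.   0.  75. -86.]
(0.648, 0.171, 0.15, 187) [-0.02 -0.02  2.67] [-0.   -0.01 -0.06]
(0.648, 0.171, 0.116, 187) [-0.02 -0.02  3.52] [-0.   -0.01 -0.06]
```

View pics/c1.png

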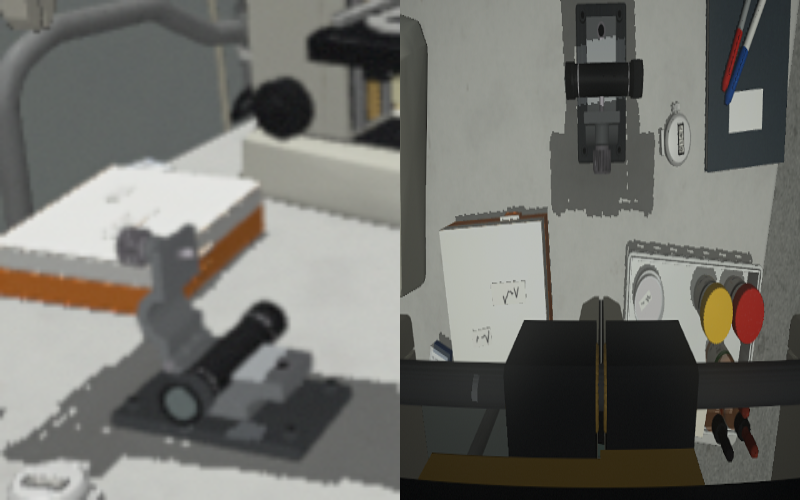

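The scene crop shows the upper half standing upright, with its head facing away from the robot. In the wrist view the mount is square to the tool, and the head's outer end is at about (323,136).

```bash
python3 - <<'E'
from h import *
w=load('w1')
print('head end',onz(w,323,137,.1),onz(w,323,137,.115),'sides',onz(w,(593-400)*1.6,125,.105),onz(w,(611-400)*1.6,125,.105))
h=np.array([.561,.1600]);a=np.radians(7);X=np.array([np.cos(a),np.sin(a)])
p0=np.array([.648,.171,.116])
R0=Ro.from_euler('xyz',[180,0,-173.5],degrees=True)
for th in [100,95,90,80,70,60,50,40,30,20,10,5,0]:
    f=np.radians(150-th);r=76
    P=np.r_[h+X*(r*np.cos(f)+7.5)/1e3,.04+(r*np.sin(f)+19)/1e3]
    print(th,P.round(4),(R0.inv().apply(P-p0)/.04).round(2))
E
```

```text
head end [0.59735724 0.16635823 0.1       ] [0.596545   0.16619824 0.115     ] sides [0.5885937  0.15342468 0.105     ] [0.58590756 0.17728809 0.105     ]
100 [0.6169 0.1669 0.1172] [ 0.78 -0.01 -0.03]
95 [0.6117 0.1662 0.1213] [ 0.91 -0.02 -0.13]
90 [0.6062 0.1655 0.1248] [ 1.05 -0.02 -0.22]
80 [0.5942 0.1641 0.1304] [ 1.35 -0.02 -0.36]
70 [0.5815 0.1625 0.1338] [ 1.67 -0.02 -0.45]
60 [0.5684 0.1609 0.135 ] [ 2.   -0.03 -0.48]
50 [0.5553 0.1593 0.1338] [ 2.33 -0.03 -0.45]
40 [0.5426 0.1577 0.1304] [ 2.65 -0.03 -0.36]
30 [0.5307 0.1563 0.1248] [ 2.95 -0.03 -0.22]
20 [0.52   0.155  0.1172] [ 3.23 -0.04 -0.03]
10 [0.5107 0.1538 0.1079] [ 3.46 -0.04  0.2 ]
5 [0.5067 0.1533 0.1026] [ 3.56 -0.04  0.34]
0 [0.5031 0.1529 0.097 ] [ 3.65 -0.04  0.48]
```

>>> step_arm --targets '[{"linear": [0,0,1.2],"rotation": [0,0,0]},{"linear": [0,0,2.4],"rotation": [0,0,0]},{"linear": [0,0,3.2],"rotation": [0,0,0]},{"linear": [0,0,3.5],"rotation": [0,0,0]},{"linear": [0,0,3.5],"rotation": [0,0,0]}]'

```text
t: 3.62
tcp_pos: [0.648, 0.1717, 0.118]
orientation: [180.0, 0.0, -173.4]
wrist_force: [0.3, -0.4, 0.1]
opening: 0.0003
grip_force: 0.0
```

>>> step_arm --targets '[{"linear": [0.5,0,-0.1],"rotation": [0,0,0]},{"linear": [0.9,0,-0.12],"rotation": [0,0,0]},{"linear": [1.2,-0.02,-0.25],"rotation": [0,0,0]},{"linear": [1.5,-0.02,-0.35],"rotation": [0,0,0]},{"linear": [1.8,-0.02,-0.42],"rotation": [0,0,0]},{"linear": [2.0,-0.03,-0.44],"rotation": [0,0,0]},{"linear": [2.2,-0.03,-0.44],"rotation": [0,0,0]},{"linear": [2.33,-0.03,-0.42],"rotation": [0,0,0]}]'

```text
t: 4.62
tcp_pos: [0.5551, 0.1596, 0.1341]
orientation: [-180.0, -0.0, -173.4]
wrist_force: [0.8, 0.4, 4.1]
opening: 0.0006
grip_force: 1.5
```

```bash
python3 - <<'E'
from h import *
plan()
s=snap('scene','s2')
cv2.imwrite('pics/c2.png',cv2.resize(cv2.imread('pics/s2.png')[130:280,200:320],(400,500)))
E
```

```text
t 4.625 tcp [0.5551 0.1596 0.1341] [-180.    -0.  -173.4] q [ 11.  30.  96.  -0.  54. -85.]
```

View pics/c2.png

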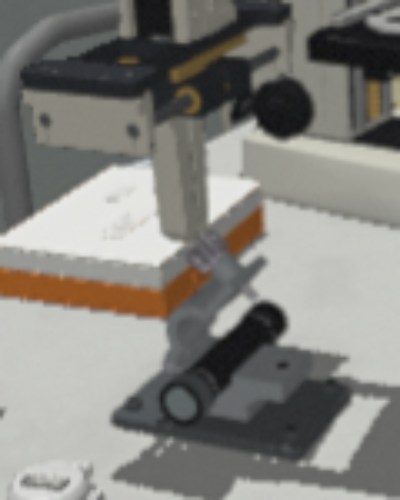

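The finger is on the head's top and the upper half is at about 50°, moving as planned. I'll continue down the arc.

>>> step_arm --targets '[{"linear": [0.17,0,0.04],"rotation": [0,0,0]},{"linear": [0.33,0,0.1],"rotation": [0,0,0]},{"linear": [0.62,0,0.24],"rotation": [0,0,0]},{"linear": [0.9,0,0.43],"rotation": [0,0,0]},{"linear": [1.13,0,0.66],"rotation": [0,0,0]},{"linear": [1.25,0,0.8],"rotation": [0,0,0]},{"linear": [1.35,0,0.9],"rotation": [0,0,0]},{"linear": [1.4,0,0.93],"rotation": [0,0,0]}]'

```text
t: 5.68
tcp_pos: [0.5012, 0.1535, 0.0975]
orientation: [180.0, 0.2, -173.4]
wrist_force: [4.5, 0.9, 6.5]
opening: 0.0005
grip_force: 2.9
```

>>> step_arm --targets '[{"linear": [0.05,0,0.05],"rotation": [0,0,0]},{"linear": [0.05,0,0.08],"rotation": [0,0,0]},{"linear": [0.05,0,0.08],"rotation": [0,0,0]}]'

```text
t: 6.05
tcp_pos: [0.501, 0.1536, 0.0963]
orientation: [180.0, 0.4, -173.4]
wrist_force: [3.8, -0.9, 20.4]
opening: 0.0004
grip_force: 10.0
```

```bash
python3 - <<'E'
from h import *
plan()
s=snap('scene','s3')
cv2.imwrite('pics/c3.png',cv2.resize(cv2.imread('pics/s3.png')[130:280,200:320],(480,600)))
E
```

```text
t 6.05 tcp [0.501  0.1536 0.0963] [ 180.     0.4 -173.4] q [ 12.  28. 105.  -0.  46. -85.]
```

View pics/c3.png

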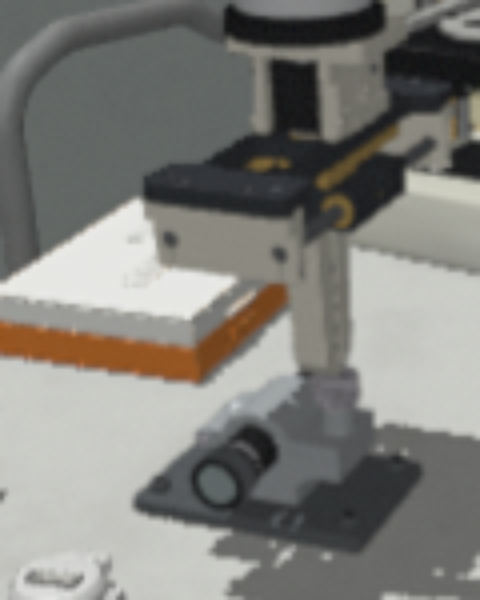

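The upper half is shut and the push force rises against the stop. I'll lift, open the gripper and look from close by.

>>> step_arm --targets '[{"linear": [0,0,-0.6],"rotation": [0,0,0]},{"linear": [0.1,0,-1.0],"rotation": [0,0,0]},{"linear": [0.15,0,-1.0],"rotation": [0,0,0]},{"linear": [0.15,0,-1.0],"rotation": [0,0,0]}]' --grip 60 --grip_force 15

```text
t: 6.6
tcp_pos: [0.4916, 0.1523, 0.1332]
orientation: [-180.0, -0.1, -173.4]
wrist_force: [-0.3, 0.8, 0.0]
opening: 0.0358
grip_force: 0.0
```

```bash
python3 - <<'E'
from h import *
o=observe();print(o['opening'])
w=snap('wrist','w4');t=snap('top','t4')
print('exp',proj(w,[.495,.153,.079]))
plan((.495,.153,.084,187))
E
```

```text
0.03579758661366644
exp (np.float64(323.5311244167685), np.float64(236.4971535044218))
t 6.7 tcp [0.4917 0.1523 0.1331] [-1.800e+02 -1.000e-01 -1.734e+02] q [ 12.  24. 105.   0.  50. -85.]
(0.495, 0.153, 0.084, 187) [-0.08  0.01  1.23] [-0.   -0.01 -0.05]
```

View pics/w4.png

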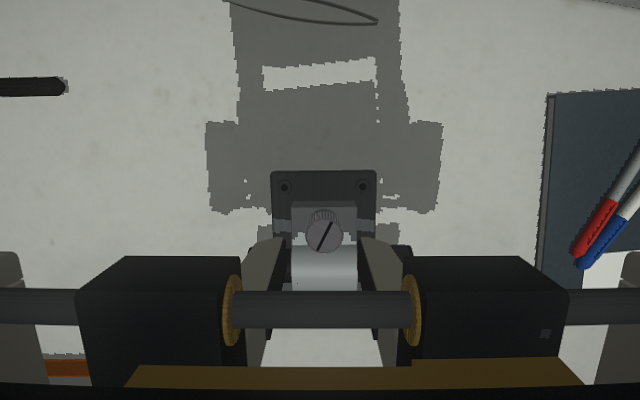

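The head's top disc is at (324,234), with an index line across it. I expected (323.5,236.5), so it is centred between the fingers. I'll descend and grip.

>>> step_arm --targets '[{"linear": [-0.06,0,0.2],"rotation": [0,0,0]},{"linear": [-0.06,0,0.6],"rotation": [0,0,0]},{"linear": [-0.06,0,1.0],"rotation": [0,0,0]},{"linear": [-0.06,0,1.23],"rotation": [0,0,0]},{"linear": [-0.06,0,1.23],"rotation": [0,0,0]}]'

```text
t: 7.32
tcp_pos: [0.4941, 0.1526, 0.0837]
orientation: [-180.0, -0.1, -173.4]
wrist_force: [0.6, -0.5, 0.9]
opening: 0.0602
grip_force: 0.0
```

>>> step_arm --targets '[{"linear": [0,0,0],"rotation": [0,0,0]},{"linear": [0,0,0],"rotation": [0,0,0]},{"linear": [0,0,0],"rotation": [0,0,0]},{"linear": [0,0,0],"rotation": [0,0,0]},{"linear": [0,0,0],"rotation": [0,0,0]},{"linear": [0,0,0],"rotation": [0,0,0]},{"linear": [0,0,0],"rotation": [0,0,0]},{"linear": [0,0,0],"rotation": [0,0,0]}]' --grip 15 --grip_force 15

```text
t: 8.32
tcp_pos: [0.4945, 0.1538, 0.0848]
orientation: [179.9, 0.0, -173.4]
wrist_force: [-1.0, 9.5, 0.0]
opening: 0.0235
grip_force: 15.0
```

```bash
python3 - <<'E'
from h import *
o=observe();plan();print(o['opening'],o['grip_force'],o['wrist_force'],o['moment'])
E
```

```text
t 8.325 tcp [0.4945 0.1538 0.0848] [ 179.9    0.  -173.4] q [ 12.  29. 106.   0.  44. -85.]
0.023545980720953794 14.997935593128204 [-0.99050604  9.50804151  0.01316575] [1.80828953 0.05301437 0.0029695 ]
```

>>> step_arm --targets '[{"linear": [0,0.05,0],"rotation": [0,0,0]},{"linear": [0,0.05,0],"rotation": [0,0,1]},{"linear": [0,0.05,0],"rotation": [0,0,2]},{"linear": [0,0.05,0],"rotation": [0,0,3]},{"linear": [0,0.05,0],"rotation": [0,0,4]},{"linear": [0,0.05,0],"rotation": [0,0,5]},{"linear": [0,0.05,0],"rotation": [0,0,6]},{"linear": [0,0.05,0],"rotation": [0,0,7]}]'

```text
t: 9.32
tcp_pos: [0.4944, 0.1542, 0.0846]
orientation: [-180.0, 0.0, 130.4]
wrist_force: [1.2, -3.3, -1.2]
opening: 0.0231
grip_force: 15.0
```

```bash
python3 - <<'E'
from h import *
o=observe();plan();print(o['opening'],o['grip_force'],o['wrist_force'],o['moment'])
E
```

```text
t 9.325 tcp [0.4944 0.1542 0.0846] [-180.     0.   130.4] q [ 12.  29. 106.  -0.  45. -28.]
0.023134720822874072 14.993109852075577 [ 1.23635092 -3.32888138 -1.20783162] [-0.62337989 -0.28853701  0.06909223]
```

>>> step_arm --targets '[{"linear": [0,0,0],"rotation": [0,0,1]},{"linear": [0,0,0],"rotation": [0,0,2]},{"linear": [0,0,0],"rotation": [0,0,3]},{"linear": [0,0,0],"rotation": [0,0,4]},{"linear": [0,0,0],"rotation": [0,0,5]},{"linear": [0,0,0],"rotation": [0,0,5.5]}]'

```text
t: 10.07
tcp_pos: [0.4943, 0.1542, 0.0845]
orientation: [-180.0, 0.1, 86.4]
wrist_force: [1.2, -3.8, -2.7]
opening: 0.0237
grip_force: 15.0
```

```bash
python3 - <<'E'
from h import *
o=observe();plan();print(o['opening'],o['grip_force'],o['wrist_force'],o['moment'])
E
```

```text
t 10.075 tcp [0.4943 0.1542 0.0845] [-1.80e+02  1.00e-01  8.64e+01] q [ 12.  29. 106.  -0.  45.  16.]
0.023669772357758367 14.994430840015411 [ 1.20337435 -3.83628777 -2.65603731] [-0.68670841 -0.30334247  0.03398764]
```

>>> step_arm --targets '[{"linear": [0,0,0],"rotation": [0,0,0.7]},{"linear": [0,0,0],"rotation": [0,0,1.4]}]'

```text
t: 10.32
tcp_pos: [0.4943, 0.1542, 0.0845]
orientation: [180.0, 0.0, 75.2]
wrist_force: [1.0, -3.6, -2.4]
opening: 0.0238
grip_force: 15.0
```

```bash
python3 - <<'E'
from h import *
o=observe();plan();print(o['opening'],o['grip_force'],o['wrist_force'],o['moment'])
E
```

```text
t 10.325 tcp [0.4943 0.1542 0.0845] [180.    0.   75.2] q [ 12.  29. 106.  -0.  45.  27.]
0.02375079823504076 14.99291181564331 [ 1.04531229 -3.61935398 -2.39126608] [-0.71681845 -0.25139042  0.03700804]
```

>>> step_arm --targets '[{"linear": [0,0,0],"rotation": [0,0,0.7]},{"linear": [0,0,0],"rotation": [0,0,1.4]}]'

```text
t: 10.58
tcp_pos: [0.4942, 0.1542, 0.0845]
orientation: [180.0, 0.1, 64.0]
wrist_force: [1.6, -2.8, -1.9]
opening: 0.0236
grip_force: 15.0
```

```bash
python3 - <<'E'
from h import *
o=observe();plan();print(o['opening'],o['grip_force'],o['wrist_force'],o['moment'])
E
```

```text
t 10.575 tcp [0.4942 0.1542 0.0845] [1.8e+02 1.0e-01 6.4e+01] q [ 12.  29. 106.  -0.  45.  38.]
0.02362368019780276 14.992681592702866 [ 1.55802593 -2.81832826 -1.91877551] [-0.7020384  -0.24367988  0.10147386]
```

>>> step_arm --targets '[{"linear": [0,0,0],"rotation": [0,0,0.5]},{"linear": [0,0,0],"rotation": [0,0,1]}]'

```text
t: 10.82
tcp_pos: [0.4942, 0.1542, 0.0844]
orientation: [180.0, 0.1, 56.1]
wrist_force: [0.4, -3.6, -2.6]
opening: 0.023
grip_force: 15.0
```

```bash
python3 - <<'E'
from h import *
o=observe();plan();print(o['opening'],o['grip_force'],o['wrist_force'],o['moment'])
E
```

```text
t 10.825 tcp [0.4942 0.1542 0.0844] [1.80e+02 1.00e-01 5.61e+01] q [ 12.  29. 106.  -0.  45.  46.]
0.022969368669211298 14.993319064378738 [ 0.41430585 -3.56308768 -2.60853673] [-0.62840739 -0.27910044  0.035576  ]
```

>>> step_arm --targets '[{"linear": [0,0,0],"rotation": [0,0,0.5]},{"linear": [0,0,0],"rotation": [0,0,1]}]'

```text
t: 11.08
tcp_pos: [0.4943, 0.1542, 0.0844]
orientation: [180.0, 0.0, 48.1]
wrist_force: [1.4, -3.8, -2.7]
opening: 0.0235
grip_force: 15.0
```

```bash
python3 - <<'E'
from h import *
o=observe();plan();print(o['opening'],o['grip_force'],o['wrist_force'],o['moment'])
E
```

```text
t 11.075 tcp [0.4943 0.1542 0.0844] [180.    0.   48.1] q [ 12.  29. 106.  -0.  45.  54.]
0.023530977578272747 14.993171989917755 [ 1.36022242 -3.83991373 -2.72348761] [-0.66547758 -0.23074657  0.08556637]
```

>>> step_arm --targets '[{"linear": [0,0,0],"rotation": [0,0,0.5]},{"linear": [0,0,0],"rotation": [0,0,1]}]'

```text
t: 11.32
tcp_pos: [0.4942, 0.1542, 0.0844]
orientation: [180.0, 0.0, 40.1]
wrist_force: [0.9, -3.4, -3.1]
opening: 0.0234
grip_force: 15.0
```

```bash
python3 - <<'E'
from h import *
o=observe();plan();print(o['opening'],o['grip_force'],o['wrist_force'],o['moment'])
E
```

```text
t 11.325 tcp [0.4942 0.1542 0.0844] [180.    0.   40.1] q [ 12.  29. 106.  -0.  45.  62.]
0.023390633690905705 14.993028491735458 [ 0.87677423 -3.39822157 -3.09142354] [-0.63500207 -0.21671826  0.01693731]
```

>>> step_arm --targets '[{"linear": [0,0,0],"rotation": [0,0,0.5]},{"linear": [0,0,0],"rotation": [0,0,1]}]'

```text
t: 11.58
tcp_pos: [0.4942, 0.1542, 0.0844]
orientation: [180.0, 0.0, 32.1]
wrist_force: [1.3, -3.1, -3.4]
opening: 0.0237
grip_force: 15.0
```

```bash
python3 - <<'E'
from h import *
o=observe();plan();print(o['opening'],o['grip_force'],o['wrist_force'],o['moment'])
E
```

```text
t 11.575 tcp [0.4942 0.1542 0.0844] [180.    0.   32.1] q [ 12.  29. 106.  -0.  45.  70.]
0.023703106666590198 14.992873817682266 [ 1.25482285 -3.12141805 -3.35035892] [-0.57003822 -0.22404728  0.08312801]
```

>>> step_arm --targets '[{"linear": [0,0,0],"rotation": [0,0,0.5]},{"linear": [0,0,0],"rotation": [0,0,1]}]'

```text
t: 11.82
tcp_pos: [0.4946, 0.1544, 0.0846]
orientation: [180.0, -0.0, 24.1]
wrist_force: [5.5, -1.5, -3.0]
opening: 0.0234
grip_force: 15.0
```

```bash
python3 - <<'E'
from h import *
o=observe();plan();print(o['opening'],o['grip_force'],o['wrist_force'],o['moment'],o['tau'][5])
E
```

```text
t 11.825 tcp [0.4946 0.1544 0.0846] [180.   -0.   24.1] q [ 12.  29. 106.  -0.  44.  78.]
0.02343659699788296 14.997548013925552 [ 5.51347982 -1.4725164  -2.97519095] [-0.2375686  -0.85170108  0.20036139] -0.6631803140044212
```

>>> step_arm --targets '[{"linear": [0,0,0],"rotation": [0,0,0.5]},{"linear": [0,0,0],"rotation": [0,0,1]}]'

```text
t: 12.08
tcp_pos: [0.4947, 0.1544, 0.0847]
orientation: [180.0, -0.0, 16.1]
wrist_force: [-1.5, -3.0, -1.5]
opening: 0.0234
grip_force: 15.0
```

```bash
python3 - <<'E'
from h import *
o=observe();plan();print(o['opening'],o['grip_force'],o['wrist_force'],o['moment'],o['tau'][5])
E
```

```text
t 12.075 tcp [0.4947 0.1544 0.0847] [180.   -0.   16.1] q [ 12.  29. 106.  -0.  44.  86.]
0.023369694202275342 14.997187703847885 [-1.48908332 -3.04202858 -1.5267614 ] [-0.5387808   0.23491772  0.19844409] -0.6465296633541584
```

Torque has gone from about 0.05 to 0.2 Nm and stays there, so the screw is seated and the fingers are slipping. I'll dwell briefly, then back off.

>>> step_arm --targets '[{"linear": [0,0,0],"rotation": [0,0,0.5]},{"linear": [0,0,0],"rotation": [0,0,0.5]},{"linear": [0,0,0],"rotation": [0,0,0.5]}]'

```text
t: 12.45
tcp_pos: [0.4949, 0.1545, 0.0848]
orientation: [180.0, -0.1, 12.3]
wrist_force: [4.6, -3.9, -2.0]
opening: 0.0236
grip_force: 15.0
```

```bash
python3 - <<'E'
from h import *
o=observe();plan();print(o['opening'],o['grip_force'],o['wrist_force'],o['moment'],o['tau'][5])
w=snap('wrist','w5')
E
```

```text
t 12.45 tcp [0.4949 0.1545 0.0848] [ 1.80e+02 -1.00e-01  1.23e+01] q [ 12.  29. 106.  -0.  44.  90.]
0.023644681247275753 14.999476075172424 [ 4.55763015 -3.85348897 -2.04477269] [-0.60044276 -0.79648156  0.19008723] 0.2174100698903203
```

>>> step_arm --targets '[{"linear": [0,0,0],"rotation": [0,0,-1]},{"linear": [0,0,0],"rotation": [0,0,-2]},{"linear": [0,0,0],"rotation": [0,0,-3]},{"linear": [0,0,0],"rotation": [0,0,-4]},{"linear": [0,0,0],"rotation": [0,0,-5]},{"linear": [0,0,0],"rotation": [0,0,-5.5]}]'

```text
t: 13.25
tcp_pos: [0.4947, 0.1547, 0.0848]
orientation: [180.0, -0.0, 56.5]
wrist_force: [1.7, -1.0, -1.4]
opening: 0.0237
grip_force: 15.0
```

```bash
python3 - <<'E'
from h import *
o=observe();plan();print(o['opening'],o['grip_force'],o['wrist_force'],o['moment'],o['tau'][5])
E
```

```text
t 13.25 tcp [0.4947 0.1547 0.0848] [180.   -0.   56.5] q [ 12.  29. 106.   0.  45.  46.]
0.023673812937764185 15.001055002212524 [ 1.65573279 -0.95306764 -1.37408201] [-0.1861418  -0.4535189  -0.09087595] 0.4166798572987318
```

>>> step_arm --targets '[{"linear": [0,0,0],"rotation": [0,0,-1]},{"linear": [0,0,0],"rotation": [0,0,-2]},{"linear": [0,0,0],"rotation": [0,0,-3]},{"linear": [0,0,0],"rotation": [0,0,-4]},{"linear": [0,0,0],"rotation": [0,0,-5]},{"linear": [0,0,0],"rotation": [0,0,-6]},{"linear": [0,0,0],"rotation": [0,0,-6]},{"linear": [0,0,0],"rotation": [0,0,-6]}]'

```text
t: 14.25
tcp_pos: [0.4942, 0.1547, 0.0847]
orientation: [-180.0, -0.0, 104.1]
wrist_force: [-0.2, -0.4, 2.7]
opening: 0.0232
grip_force: 15.0
```

```bash
python3 - <<'E'
from h import *
o=observe();plan();print(o['opening'],o['grip_force'],o['wrist_force'],o['moment'],o['tau'][5])
w=snap('wrist','w6')
a,b=[cv2.resize(cv2.imread(f'pics/{f}.png')[150:350,240:410],(400,470)) for f in('w5','w6')]
cv2.imwrite('pics/c6.png',np.hstack([a,b]))
E
```

```text
t 14.25 tcp [0.4942 0.1547 0.0847] [-180.    -0.   104.1] q [ 12.  29. 106.   0.  45.  -2.]
0.023213962399041735 15.001125186681747 [-0.17220906 -0.36182131  2.66206151] [-0.04476265 -0.03230554  0.01068964] -0.028560751816257834
```

View pics/c6.png

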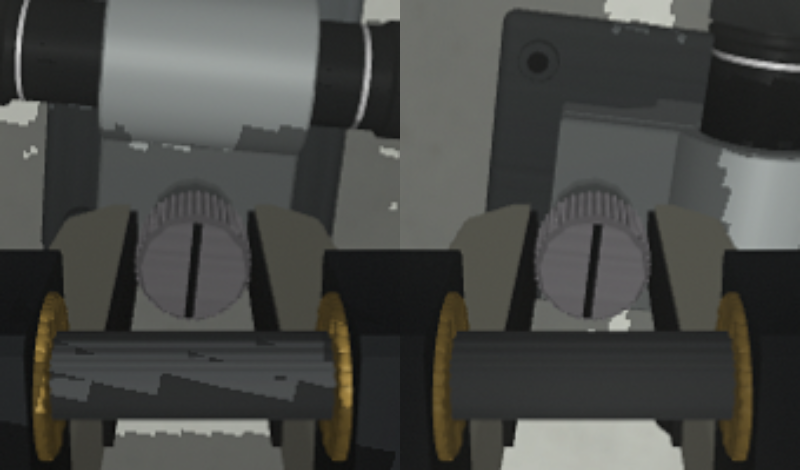

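In both pictures the slot lies at the same angle to the fingers, about (195,268) in the left crop and (592,268) in the right, so they did not slip during the 92° back-off. The mount is still shut and the grip is 15 N.

```bash
python3 -c "
from station import *
print(sign_off())"
```

```text
the job is handed in; nothing more can be done
None
```

The mount is shut over the tube; I turned the thumbscrew clockwise until it seated, backed it off about 92°, and the fingers still hold its head at 15 N. The job was handed in at about 14 s, and the hand-in gave no verdict.

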